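# Ring-test the upturned pots

### The arm

A 7-joint arm with a two-finger parallel gripper is mounted at the origin on the work surface. World frame = base frame: x ahead of the robot, y to its left, z up, the work surface at z = 0. Lengths are in mm, angles in rad, forces in N, time in s.
With the tool pointing down it reaches from about 400 to 850 mm from the base axis. Payload 10.4 kg.
Tool frame: the origin (TCP) lies between the finger pads, 19 mm behind the fingertips; this is the grasp point; z points along the fingers, y is the line along which they close (so a half turn about z gives the same grasp; the last joint's range is limited). The gripper opens to 85 mm and grips with 20 to 120 N. Pads are 22 mm wide; open, the fingers measure 114 mm over their backs; the gripper's body (76 mm by 85 mm) begins 54 mm behind the grasp point. The pads swing forward as they close: fully open they stand 13 mm farther back than shut.
Start: joints at [-1.236, 0.332, -0.065, 1.46, 0.022, 1.35, -0.088], TCP at [218.872, 585.444, 250.038] pointing down, gripper open.
Joint ranges: [-2.6, 2.6], [-0.5, 2.12], [-1.47, 1.34], [0.16, 2.42], [-1.27, 4.41], [0.06, 2.06], [-2.6, 2.6]. Speed limits (rad/s): [2.22, 2.22, 2.79, 2.79, 3.14, 3.14, 3.14].

### API

Orientations are given as [roll, pitch, yaw] about the fixed x, y, z axes, in that order (R = Rz(yaw) Ry(pitch) Rx(roll)).
In Python, from workcell import * gives the robot as it stands. The module is installed in compiled form; this text tells all that it offers.
- The arm moves only by the shell command python3 -m handwheel 'ROWS' [OPENING] [FORCE]. ROWS is JSON, a list of rows, each a list of 6 numbers: the shift along the tool's x, y, z scaled (see below), then the turn, a rotation vector about the tool's x, y, z scaled (see below). In form: [[x, y, z, ax, ay, az], ...]. A call has 1 to 10 rows; each row is the pose to reach, as a shift and turn from the pose commanded when the call began, along the tool's axes at that moment; what a row does not reach only later rows make up. The controller multiplies each number of a shift by 0.4 m and each number of a turn by 120 degrees. A row lasts 1/8 s, in which the tool goes at most 62.5 mm and 10.7 degrees, less where a joint would pass 70% of its speed; a pose out of reach is approached as far as the arm can. A call with a number of a shift or a turn outside -1 to 1 is refused whole. A call with a gripper value outside its range is refused whole. OPENING is the closure, from -1 (fully open) to 1 (shut), set as the call begins (- or left out, the last holds). The fingers move at their own pace and stop on an object; FORCE is the grip in N (left out, the last holds). Time passes only in rows, so rows that repeat a pose let the fingers close. It gives the time, the measured TCP pose, the force, the opening and the grip force at its end, in the units of the state.
- read_state(): the state, without advancing time (a new reading comes with each control period).
- get_image(name): name is "side" or "top"; returns a dict with "pixels" (480x640x3 uint8, red, green, blue), "mtx" (3x3 intrinsics, pixels), "dist" ([k1, k2, p1, p2, k3] as OpenCV has them; the pictures are not rectified), "R" (3x3) and "t" (3): a world point X has camera coordinates R X + t. Camera axes: x right, y down, z forward; pixel columns grow to the right and rows downward; lengths in mm; the calibration is good to about 2 mm. A picture is of the moment at which its call begins. There is no depth.
- job_done(): hands the job in; it is judged then, once.
The state is a dict: "time": time; "joints": joint angles; "joint_velocities": joint speeds; "joint_efforts": joint torques, N m; "tcp_pos": TCP position; "tool_rot": TCP orientation; "force": force on the tool from outside, world axes, zero at the start; "moment": the same for the moment, N m; "width": opening from 0.0 (shut) to 1.0 (fully open); "gripper_force": force on a finger pad.
Only numpy, scipy, OpenCV 4.12 (cv2) and the standard library are available. Lean on these libraries where they do the work, as an engineer would, in place of code of your own. Each camera call takes 0.05 s, during which the arm holds its last target. There are 200 camera calls.

### The job

Ring-test the three upturned clay pots on the ware board: with the fingertips, gently tap the middle of the upward-facing foot of the tall tumbler first, then of the wide bowl, then of the little cup, each so lightly that the springy board under them barely gives. Only touch them: do not grip, lift, shift or tip any pot, and leave the mug and the other things where they are.

Things in the scene. Friction and masses are not known exactly. Their poses are not given: they have to be found in the camera images.
- tumbler: Tall narrow tumbler of fired clay, loose, about 0.3 kg, standing mouth down on the ware board: 105 mm high, 76 mm across the rim below, narrowing to a flat round foot 54 mm across on top. Origin: centre of its underside, z up.
- tumbler_foot (a point): Centre of the tumbler's flat foot, on its upper surface: the spot to tap, 105 mm above its underside. The pots are hard: come down slowly (15 to 30 mm/s) and stop at the first 2 to 4 N; over 40 N at any instant is a blow, not a tap.
- bowl: Wide bowl of the same clay, loose, about 0.38 kg, standing mouth down on the board: 60 mm high, 130 mm across below, with a flat round foot 58 mm across on top. Origin: centre of its underside, z up.
- bowl_foot (a point): Centre of the bowl's flat foot, on its upper surface: the spot to tap, 60 mm above its underside.
- cup: Little cup of the same clay, loose, about 0.13 kg, standing mouth down on the board: 50 mm high, 68 mm across below, with a flat round foot 42 mm across on top (shut fingers fit on it). Origin: centre of its underside, z up.
- cup_foot (a point): Centre of the cup's flat foot, on its upper surface: the spot to tap, 50 mm above its underside.
- stand: Fixed stand whose plywood board, 260 x 620 mm, long side along its y, top 36 mm above the table, floats on soft feet: pushed down it resists the first 2 to 9 N, then gives about 1 mm per 3 N, at most 8 mm, stays level and springs back. The three pots and the mug stand in a row along it, in any order, about 150 mm apart. Origin: centre of its underside, on the table.
- ware_board (a joint): How far the springy board is pressed down, in m: 0 at rest, 0.008 on its stop. A light tap sinks it under 2 mm; beyond 5 mm the press was too hard.
- mug: Bystander: loose clay mug standing mouth UP in the same row, 72 mm across, 85 mm high, with a handle. Origin: centre of its underside.
- rib: Bystander: flat dark wooden rib 40 x 90 x 8 mm lying at the robot's edge of the board. Origin: centre of its underside.
- glaze_jar: Bystander: grey plastic jar with a white cap, 72 mm across, 95 mm high, on the table to the left of the board.
- lidded_pot: Bystander: round clay pot with a knobbed lid, 90 mm across, 96 mm high, on the table to the right of the board.
- brush: Bystander: brush lying on the table to the right, nearer the robot.
- sponge_tray: Bystander: flat white plastic tray, 100 x 140 x 12 mm, on the table to the left, nearer the robot.

How it is judged:
By the outcome, as a careful person would: the job done as asked, in the order asked, and still so for the second after the job is handed in, with the robot touching nothing.
It also fails if it takes over 48 s, if anything falls off the work surface, if the arm or the gripper's body presses on something with over 40 N, if the wrist force passes 120 N, or if a joint passes its speed limit or range.

## Working session

There is one attempt and no reset: what is moved stays moved. The work goes in short steps, Python scripts to look and compute and a shell command to move; the robot and the scene stay as the last step left them, time stands still between calls to the robot, and variables do not carry over. Pictures are saved under pics/ and viewed, at most 10 in all, crops included, and the job is handed in when it is done.

```bash
mkdir -p pics; python3 - <<'E'
from workcell import *
import cv2,numpy as np
s=read_state(); print(s)
for n in("top","side"):
    d=get_image(n); cv2.imwrite(f"pics/{n}0.png",d["pixels"][:,:,::-1]); np.savez(f"{n}0.npz",**d)
    print(n,-d["R"].T@d["t"],d["R"][2],d["mtx"][0,0],d["dist"])
E
```

```text
{'time': 0.0, 'joints': array([-1.23560449,  0.33286198, -0.06471596,  1.46093554,  0.02165191,
        1.34988259, -0.08846976]), 'joint_velocities': array([ 0.00023347, -0.00242972, -0.000483  , -0.00116655,  0.00112761,
        0.00023582, -0.00043063]), 'joint_efforts': array([-5.09312322e-04, -6.25454521e+01,  4.86475567e-02, -3.91608953e+01,
        1.61726447e-02,  9.72839567e-03,  2.18458314e-05]), 'tcp_pos': array([218.76998361, 585.09808682, 249.22489873]), 'tool_rot': array([-3.14020651e+00,  1.09212760e-04,  2.78387850e+00]), 'force': array([ 0.46764805, -0.23854989, -0.17158204]), 'moment': array([-0.00950875,  0.00978906,  0.00431309]), 'gripper_force': 0.0, 'width': 0.9963789920335788}
top [ 293.20667932   -8.34306117 1499.12072003] [ 0.13002685  0.00563223 -0.99149448] 533.6038662292914 [-0.00890694  0.          0.          0.          0.        ]
side [ 321.55892426 -849.47077591 1023.58757221] [ 0.1015362   0.68071411 -0.72547826] 561.6148935571808 [0.00594099 0.         0.         0.         0.        ]
```

View pics/top0.png

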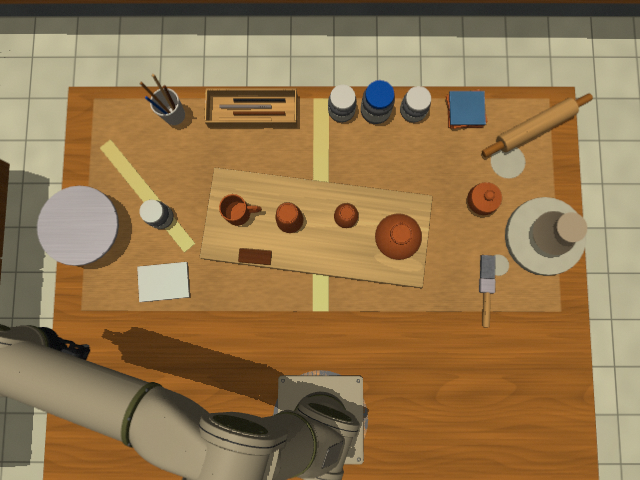

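View pics/side0.png

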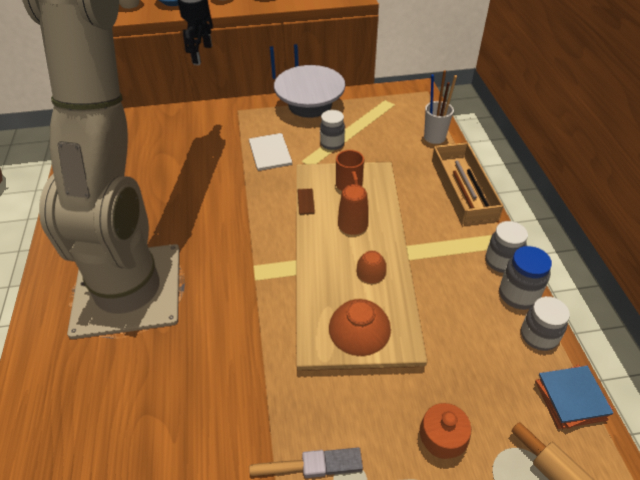

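The top view shows the mug at (235,209), tumbler (289,216), cup (346,215) and bowl (398,236). In the side view the tumbler foot is near (354,192), the cup foot near (372,257) and the bowl foot near (360,314). I'll zoom in on the feet.

```bash
python3 - <<'E'
import cv2,numpy as np
t=cv2.imread("pics/top0.png");s=cv2.imread("pics/side0.png")
def up(i,x,y,w,h,k):return cv2.resize(i[y:y+h,x:x+w],None,fx=k,fy=k,interpolation=cv2.INTER_CUBIC)
a=up(t,265,190,160,75,5)   # 800x375
cv2.imwrite("pics/tc.png",cv2.convertScaleAbs(a,alpha=1.5))
b=np.hstack([up(s,x,y,44,44,6) for x,y in((332,172),(350,238),(338,292))])
cv2.imwrite("pics/sc.png",cv2.convertScaleAbs(b,alpha=1.5))
E
```

```text
(no output)
```

View pics/tc.png

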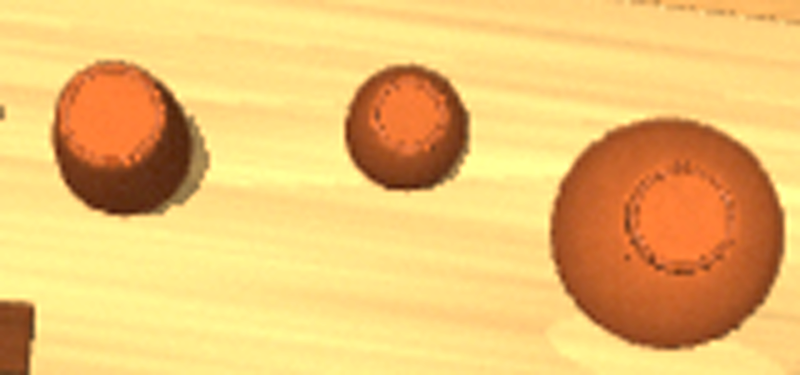

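View pics/sc.png

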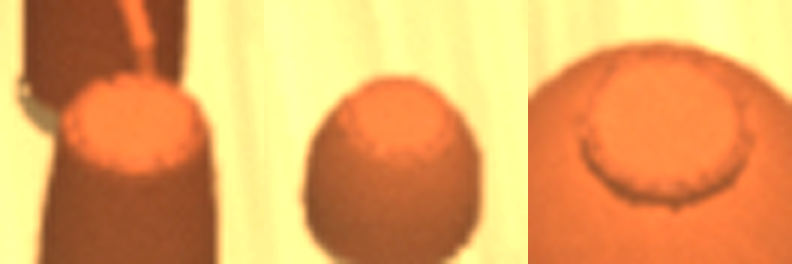

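The crops show the feet as bright discs. In the top crop they are at (110,113), (410,115) and (683,220). In the side crop they are at about (133,123), (396,116) and (664,127). Next I'll mask them, cast the rays and cross-check the two views.

```bash
cat > m.py <<'E'
import cv2,numpy as np
D={n:dict(np.load(f"{n}0.npz")) for n in("top","side")}
def ray(n,p):
    d=D[n];u=cv2.undistortPoints(np.array([[p]],float),d["mtx"],d["dist"])[0,0]
    return -d["R"].T@d["t"], d["R"].T@np.array([u[0],u[1],1])
def plane(n,p,z):
    c,v=ray(n,p);return c+v*(z-c[2])/v[2]
def tri(a,b):
    (c1,v1),(c2,v2)=ray("top",a),ray("side",b)
    k=np.linalg.lstsq(np.c_[v1,-v2],c2-c1,rcond=None)[0];p,q=c1+k[0]*v1,c2+k[1]*v2
    return (p+q)/2,np.linalg.norm(p-q)
E
python3 - <<'E'
from m import *
S={"tumbler":((265+110/5-.4,190+113/5-.4),(332+133/6-.4,172+123/6-.4),141,54),
"cup":((265+410/5-.4,190+115/5-.4),(350+132/6-.4,238+116/6-.4),86,42),
"bowl":((265+683/5-.4,190+220/5-.4),(338+136/6-.4,292+127/6-.4),96,58)}
for k,(a,b,z,dia) in S.items():
    out=[]
    for n,p in(("top",a),("side",b)):
        im=D[n]["pixels"].astype(int); r=im[:,:,0]; ref=r[int(p[1])-2:int(p[1])+3,int(p[0])-2:int(p[0])+3].mean()
        d=np.abs(im-im[int(p[1])-2:int(p[1])+3,int(p[0])-2:int(p[0])+3].mean((0,1))).max(2)
        m=(d<14).astype(np.uint8)
        nl,l,st,ce=cv2.connectedComponentsWithStats(m,connectivity=4); i=l[int(p[1]),int(p[0])]
        s=st[i]; out.append(ce[i]); P=plane(n,ce[i],z); L=plane(n,(s[0]-.5,ce[i][1]),z);R=plane(n,(s[0]+s[2]-.5,ce[i][1]),z)
        print(k,n,"hand",np.round(p,1),plane(n,p,z).round(1),"mask",ce[i].round(1),P.round(1),"dia",np.linalg.norm(R-L).round(1),dia,s[2:])
    print("  tri hand",tri(a,b)," mask",tri(*out))
E
```

```text
tumbler top hand [286.6 212.2] [545.3  87.1 141. ] mask [286.9 212.6] [544.3  86.4 141. ] dia 44.0 54 [ 17  17 222]
tumbler side hand [353.8 192.1] [541.   84.8 141. ] mask [354. 192.] [541.7  85.2 141. ] dia 39.3 54 [ 17  14 177]
  tri hand (array([543.65959161,  87.40025408, 138.8316264 ]), np.float64(4.084598064467503))  mask (array([543.2372799 ,  86.51762309, 139.90787173]), np.float64(2.436134281269977))
cup top hand [346.6 212.6] [554.8 -70.4  86. ] mask [346.2 212.6] [554.7 -69.3  86. ] dia 32.3 42 [ 12  13 106]
cup side hand [371.6 256.9] [551.4 -69.3  86. ] mask [372.3 257.3] [552.7 -70.6  86. ] dia 30.7 42 [ 14  11 117]
  tri hand (array([552.83290882, -70.2143979 ,  87.2195852 ]), np.float64(3.359781909682729))  mask (array([554.00000593, -69.3037296 ,  84.52850357]), np.float64(1.9150863081370726))
bowl top hand [401.2 233.6] [ 496.6 -214.7   96. ] mask [401.1 233.1] [ 498.  -214.4   96. ] dia 45.1 58 [ 17  17 243]
bowl side hand [360.3 312.8] [ 494.2 -217.3   96. ] mask [360.2 311.8] [ 494.5 -215.1   96. ] dia 45.9 58 [ 23  19 348]
  tri hand (array([ 495.92698637, -215.09128878,   92.82667217]), np.float64(2.2135099244716487))  mask (array([ 496.42004097, -214.37782101,   95.13034982]), np.float64(3.458044994802864))
```

Both views agree within about 3 mm, and the triangulated heights (140/85/95) match the expected 141/86/96. I'll use tumbler (543.5, 86.5), cup (553.5, -69.7) and bowl (496.5, -214.5), and work out the first move.

```bash
cat > go.py <<'E'
import sys,numpy as np
from workcell import *
from scipy.spatial.transform import Rotation as R
s=read_state();r=R.from_euler("xyz",s["tool_rot"])
for a in sys.argv[1:]:
    t=np.array(eval(a),float);print(a,((r.inv().apply(t-s["tcp_pos"]))/400).round(4))
print(s["tcp_pos"].round(1),s["force"].round(2),round(float(s["time"]),2),s["joints"].round(2),round(float(s["width"]),2))
E
python3 go.py "(400,310,249)" "(543.5,86.5,249)" "(543.5,86.5,190)"
```

```text
(400,310,249) [-0.6653 -0.4856  0.0014]
(543.5,86.5,249) [-1.1969 -0.8834  0.0019]
(543.5,86.5,190) [-1.1969 -0.8832  0.1494]
[218.8 585.1 249.3] [-0.09  0.18  0.66] 0.1 [-1.24  0.33 -0.06  1.46  0.02  1.35 -0.09] 1.0
```

```bash
python3 -m handwheel '[[-0.08,-0.06,0,0,0,0],[-0.19,-0.14,0,0,0,0],[-0.3,-0.22,0,0,0,0],[-0.41,-0.3,0,0,0,0],[-0.51,-0.37,0,0,0,0],[-0.6,-0.435,0,0,0,0],[-0.66,-0.485,0,0,0,0],[-0.66,-0.485,0,0,0,0]]' 1 20; python3 go.py "(543.5,86.5,249)" "(543.5,86.5,190)"
```

```text
time: 1.1
tcp_pos: [399.6, 308.9, 249.9]
tool_rot: [-3.141, 0.0, 2.779]
force: [-0.0, 0.8, 0.0]
width: -0.003
gripper_force: 0.0
(543.5,86.5,249) [-0.5335 -0.3923  0.0026]
(543.5,86.5,190) [-0.5335 -0.3922  0.1501]
[399.6 308.9 249.9] [-0.04  0.82  0.02] 1.1 [-0.88  0.06  0.13  1.78 -0.01  1.3   0.47] -0.0
```

```bash
python3 -m handwheel '[[-0.09,-0.066,0,0,0,0],[-0.2,-0.147,0,0,0,0],[-0.31,-0.228,0,0,0,0],[-0.42,-0.309,0,0,0,0],[-0.5,-0.368,0,0,0,0],[-0.5335,-0.392,0,0,0,0],[-0.5335,-0.392,0.06,0,0,0],[-0.5335,-0.392,0.12,0,0,0],[-0.5335,-0.392,0.15,0,0,0],[-0.5335,-0.392,0.15,0,0,0]]'; python3 go.py "(543.5,86.5,175)"
python3 - <<'E'
from workcell import *
import cv2,numpy as np
c=[]
for n,x,y in(("top",215,150),("side",250,90)):
    p=get_image(n)["pixels"][:,:,::-1];c.append(cv2.resize(p[y:y+150,x:x+200],None,fx=2,fy=2,interpolation=cv2.INTER_CUBIC))
cv2.imwrite("pics/t1.png",np.hstack(c))
E
```

```text
time: 2.35
tcp_pos: [542.6, 90.6, 189.5]
tool_rot: [-3.141, -0.001, 2.785]
force: [-0.3, 0.0, 0.7]
width: -0.002
gripper_force: 0.0
(543.5,86.5,175) [-0.0056 -0.0087  0.0362]
[542.6  90.6 189.5] [-0.31  0.    0.74] 2.35 [-0.57  0.21  0.37  1.76 -0.08  1.19  1.03] -0.0
```

View pics/t1.png

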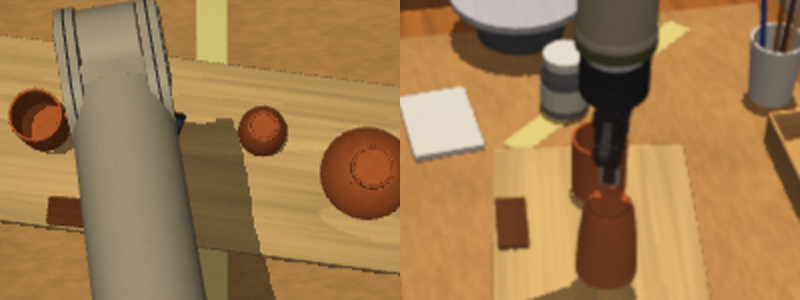

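The fingers are shut and hang over the tumbler foot: in the picture the tips are at about (608,180) above the foot at (607,200). I'll correct the 4 mm offset and come down slowly.

```bash
python3 -m handwheel '[[-0.0056,-0.0087,0.01,0,0,0],[-0.0056,-0.0087,0.018,0,0,0],[-0.0056,-0.0087,0.025,0,0,0],[-0.0056,-0.0087,0.031,0,0,0],[-0.0056,-0.0087,0.037,0,0,0],[-0.0056,-0.0087,0.043,0,0,0],[-0.0056,-0.0087,0.049,0,0,0],[-0.0056,-0.0087,0.055,0,0,0]]'; python3 -m handwheel '[[0,0,0.005,0,0,0]]'; python3 -m handwheel '[[0,0,0.005,0,0,0]]'
```

```text
time: 3.45
tcp_pos: [544.1, 85.6, 167.8]
tool_rot: [3.142, 0.0, 2.784]
force: [0.5, -0.2, 1.2]
width: -0.0
gripper_force: 0.0
time: 3.58
tcp_pos: [544.0, 85.6, 165.8]
tool_rot: [3.142, -0.0, 2.784]
force: [0.1, 0.6, -0.0]
width: -0.003
gripper_force: 0.0
time: 3.7
tcp_pos: [544.1, 85.6, 163.9]
tool_rot: [3.141, -0.0, 2.784]
force: [-0.4, -0.7, 0.4]
width: 0.002
gripper_force: 0.0
```

```bash
python3 -m handwheel '[[0,0,0.005,0,0,0]]'|grep -E "tcp|force"
```

```text
tcp_pos: [544.1, 85.6, 161.9]
force: [-0.0, -0.7, -0.5]
gripper_force: 0.0
```

```bash
python3 -m handwheel '[[0,0,0.005,0,0,0]]'|grep -E "tcp|force"
```

```text
tcp_pos: [544.1, 85.7, 159.9]
force: [-0.3, 0.3, 2.5]
gripper_force: 1.0
```

```bash
python3 -m handwheel '[[0,0,0.001,0,0,0]]'|grep -E "tcp|force"
```

```text
tcp_pos: [544.1, 85.6, 159.8]
force: [-2.0, 0.4, 5.3]
gripper_force: 2.3
```

That's a clear contact at about 5 N with no sinking. Now back up, then across to the bowl.

```bash
python3 -m handwheel '[[0,0,-0.01,0,0,0],[0,0,-0.03,0,0,0],[0,0,-0.08,0,0,0],[0,0,-0.1,0,0,0]]'|grep -E "tcp|force|time"; python3 go.py "(520,-70,200)" "(496.5,-214.5,200)" "(496.5,-214.5,140)"
```

```text
time: 4.58
tcp_pos: [544.7, 85.7, 201.1]
force: [-0.2, 0.4, -0.6]
gripper_force: 0.0
(520,-70,200) [-0.0786 -0.3862  0.0023]
(496.5,-214.5,200) [-0.1501 -0.7452  0.0019]
(496.5,-214.5,140) [-0.1499 -0.7454  0.1519]
[544.7  85.7 201.1] [-0.22  0.39 -0.59] 4.58 [-0.57  0.2   0.37  1.75 -0.08  1.21  1.04] -0.0
```

```bash
python3 -m handwheel '[[-0.015,-0.075,0,0,0,0],[-0.035,-0.175,0,0,0,0],[-0.057,-0.285,0,0,0,0],[-0.08,-0.395,0,0,0,0],[-0.102,-0.505,0,0,0,0],[-0.122,-0.605,0,0,0,0],[-0.14,-0.69,0,0,0,0],[-0.15,-0.745,0,0,0,0],[-0.15,-0.745,0,0,0,0],[-0.15,-0.745,0,0,0,0]]'|grep -E "tcp|force|time"; python3 go.py "(496.5,-214.5,130)"
python3 - <<'E'
from workcell import *
import cv2,numpy as np
c=[]
for n,x,y in(("top",215,150),("side",250,130)):
    p=get_image(n)["pixels"][:,:,::-1];c.append(cv2.resize(p[y:y+250 if n=="side" else y+250,x:x+200],None,fx=2,fy=2,interpolation=cv2.INTER_CUBIC))
cv2.imwrite("pics/t2.png",np.hstack(c))
E
```

```text
time: 5.82
tcp_pos: [496.2, -213.5, 199.4]
force: [-0.4, 0.0, 0.4]
gripper_force: 0.0
(496.5,-214.5,130) [-0.0017 -0.0021  0.1736]
[ 496.2 -213.5  199.4] [-0.42  0.04  0.38] 5.83 [-0.2   0.19  0.59  1.78 -0.12  1.2   1.64] 0.0
```

View pics/t2.png

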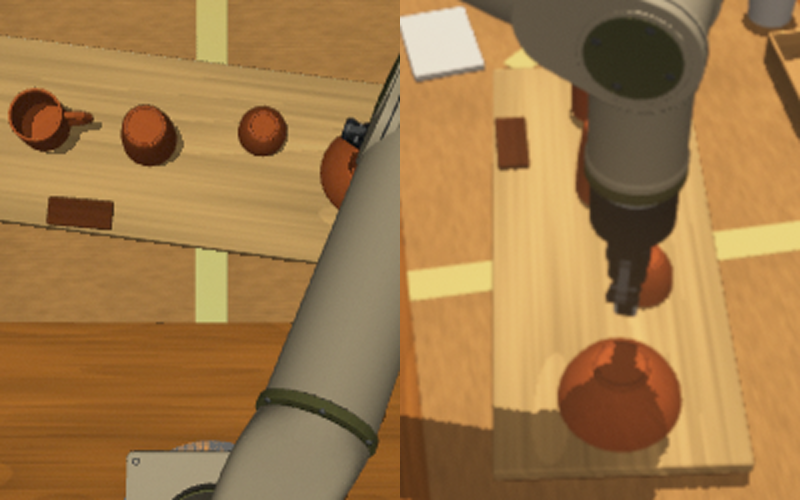

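The tumbler is where it was, at (147,132) in the top panel. The tips, at (622,305) in the side panel, are lined up above the bowl foot at (622,365). Going down.

```bash
python3 -m handwheel '[[-0.0015,-0.002,0.05,0,0,0],[-0.0015,-0.002,0.11,0,0,0],[-0.0015,-0.002,0.15,0,0,0],[-0.0015,-0.002,0.165,0,0,0],[-0.0015,-0.002,0.172,0,0,0],[-0.0015,-0.002,0.178,0,0,0],[-0.0015,-0.002,0.184,0,0,0],[-0.0015,-0.002,0.19,0,0,0]]'|grep -E "tcp|force|time"; python3 -m handwheel '[[0,0,0.005,0,0,0]]'|grep -E "tcp|force"
```

```text
time: 6.92
tcp_pos: [496.3, -215.5, 123.7]
force: [0.2, 0.6, -0.6]
gripper_force: 0.0
tcp_pos: [496.2, -215.5, 121.5]
force: [0.3, 0.2, -0.6]
gripper_force: 0.0
```

```bash
python3 -m handwheel '[[0,0,0.005,0,0,0]]'|grep -E "tcp|force"; python3 -m handwheel '[[0,0,0.005,0,0,0]]'|grep -E "tcp|force"
```

```text
tcp_pos: [496.2, -215.5, 119.5]
force: [-0.1, -0.5, 0.3]
gripper_force: 0.0
tcp_pos: [496.2, -215.5, 117.4]
force: [0.6, 0.0, -0.8]
gripper_force: 0.0
```

```bash
python3 -m handwheel '[[0,0,0.005,0,0,0]]'|grep -E "tcp|force"
```

```text
tcp_pos: [496.2, -215.5, 115.5]
force: [0.3, 0.9, 0.0]
gripper_force: 0.0
```

```bash
python3 -m handwheel '[[0,0,0.004,0,0,0]]'|grep -E "tcp|force"
```

```text
tcp_pos: [496.2, -215.5, 114.1]
force: [-2.1, 1.0, 7.3]
gripper_force: 3.5
```

Contact at 7 N. Up, and on to the cup.

```bash
python3 -m handwheel '[[0,0,-0.01,0,0,0],[0,0,-0.03,0,0,0],[0,0,-0.08,0,0,0],[0,0,-0.12,0,0,0],[0,0,-0.12,0,0,0]]'|grep -E "tcp|force|time"; python3 go.py "(553.5,-69.7,164)" "(553.5,-69.7,120)"
```

```text
time: 8.18
tcp_pos: [497.0, -215.7, 163.4]
force: [0.2, 0.2, -0.2]
gripper_force: 0.0
(553.5,-69.7,164) [-0.0045  0.3915 -0.0013]
(553.5,-69.7,120) [-0.0042  0.3914  0.1087]
[ 497.  -215.7  163.4] [ 0.17  0.17 -0.18] 8.18 [-0.19  0.23  0.59  1.82 -0.14  1.13  1.66] 0.0
```

```bash
python3 -m handwheel '[[-0.001,0.07,0,0,0,0],[-0.002,0.17,0,0,0,0],[-0.003,0.27,0,0,0,0],[-0.004,0.35,0,0,0,0],[-0.0045,0.3915,0,0,0,0],[-0.0045,0.3915,0,0,0,0],[-0.0045,0.3915,0,0,0,0],[-0.0045,0.3915,0.04,0,0,0],[-0.0045,0.3915,0.07,0,0,0],[-0.0045,0.3915,0.07,0,0,0]]'|grep -E "tcp|force|time"; python3 go.py "(553.5,-69.7,113)"
python3 - <<'E'
from workcell import *
import cv2,numpy as np
c=[]
for n,x,y in(("top",265,160),("side",300,170)):
    p=get_image(n)["pixels"][:,:,::-1];c.append(cv2.resize(p[y:y+150,x:x+130],None,fx=3,fy=3,interpolation=cv2.INTER_CUBIC))
cv2.imwrite("pics/t3.png",np.hstack(c))
E
```

```text
time: 9.43
tcp_pos: [551.7, -69.8, 132.4]
force: [0.4, -0.3, 0.3]
gripper_force: 0.0
(553.5,-69.7,113) [-0.0043  0.0018  0.0486]
[551.7 -69.8 132.4] [ 0.36 -0.28  0.34] 9.43 [-0.37  0.3   0.49  1.81 -0.16  1.08  1.38] -0.0
```

View pics/t3.png

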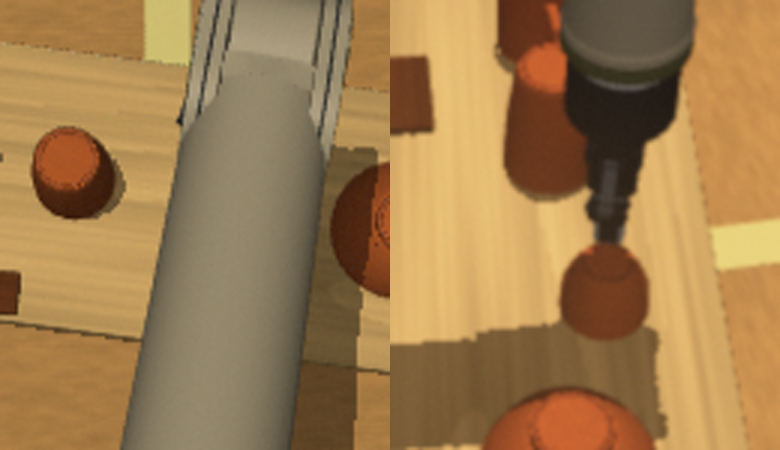

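The tips, at (610,240) in the side panel, are just above the cup foot at (607,262), and the other pots haven't moved. Coming down slowly.

```bash
python3 -m handwheel '[[-0.004,0.002,0.008,0,0,0],[-0.004,0.002,0.016,0,0,0],[-0.004,0.002,0.024,0,0,0],[-0.004,0.002,0.031,0,0,0],[-0.004,0.002,0.037,0,0,0],[-0.004,0.002,0.043,0,0,0],[-0.004,0.002,0.048,0,0,0]]'|grep -E "tcp|force|time"; python3 -m handwheel '[[0,0,0.005,0,0,0]]'|grep -E "tcp|force"
```

```text
time: 10.4
tcp_pos: [554.5, -69.2, 114.7]
force: [1.0, -1.1, -0.2]
gripper_force: 0.0
tcp_pos: [554.5, -69.2, 112.7]
force: [-0.3, 0.1, -0.3]
gripper_force: 0.0
```

```bash
python3 -m handwheel '[[0,0,0.005,0,0,0]]'|grep -E "tcp|force"
```

```text
tcp_pos: [554.5, -69.2, 110.7]
force: [0.3, -0.0, -0.7]
gripper_force: 0.0
```

```bash
python3 -m handwheel '[[0,0,0.005,0,0,0]]'|grep -E "tcp|force"
```

```text
tcp_pos: [554.5, -69.2, 108.7]
force: [-0.2, 0.3, -0.9]
gripper_force: 0.0
```

```bash
python3 -m handwheel '[[0,0,0.005,0,0,0]]'|grep -E "tcp|force"
```

```text
tcp_pos: [554.5, -69.2, 106.6]
force: [-0.1, -0.1, 0.0]
gripper_force: 0.0
```

```bash
python3 -m handwheel '[[0,0,0.005,0,0,0]]'|grep -E "tcp|force"
```

```text
tcp_pos: [554.5, -69.2, 104.7]
force: [-1.0, 0.4, 3.2]
gripper_force: 1.5
```

```bash
python3 -m handwheel '[[0,0,0.001,0,0,0]]'|grep -E "tcp|force"; python3 -m handwheel '[[0,0,-0.01,0,0,0],[0,0,-0.03,0,0,0],[0,0,-0.1,0,0,0],[0,0,-0.2,0,0,0],[0,0,-0.25,0,0,0],[0,0,-0.25,0,0,0],[0,0,-0.25,0,0,0]]'|grep -E "tcp|force|time"
python3 - <<'E'
from workcell import *
import cv2,numpy as np
p=get_image("side")["pixels"][:,:,::-1]; cv2.imwrite("pics/end.png",p)
a=np.load("side0.npz")["pixels"][:,:,::-1]
# foot shifts: phase correlation on patches
for n,x,y in(("tumbler",338,205),("cup",356,255),("bowl",328,300)):
    f=lambda i:cv2.cvtColor(np.ascontiguousarray(i[y:y+40,x:x+64]),cv2.COLOR_BGR2GRAY).astype(np.float32)
    print(n,cv2.phaseCorrelate(f(a),f(p)))
E
```

```text
tcp_pos: [554.6, -69.2, 104.6]
force: [-2.3, -0.2, 5.4]
gripper_force: 2.6
time: 12.02
tcp_pos: [554.1, -69.1, 203.8]
force: [-0.4, 0.0, -0.5]
gripper_force: 0.0
tumbler ((-0.3240718070820563, 0.01453773574824524), 0.5547086268663406)
cup ((-0.15014682101788424, -0.43121398487941676), 0.6153296045958996)
bowl ((-0.1396772698642721, -0.40849645121511813), 0.5354378629475832)
```

View pics/end.png

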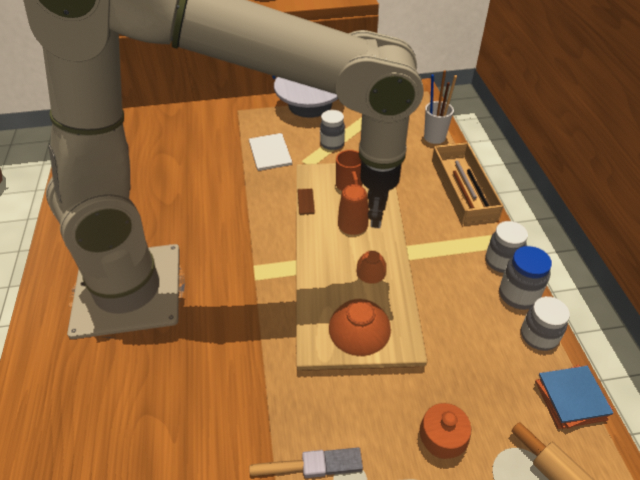

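All the pots stand where they did: tumbler foot (354,192), cup (372,257) and bowl (360,314). The arm hangs clear above them.

```bash
python3 -c "
from workcell import *
print(job_done())"
```

```text
the job is handed in; nothing more can be done
None
```

I tapped the tumbler, the bowl and the cup in that order, with measured forces of about 5 to 7 N at each contact (a little over the 2 to 4 N aimed for). The camera showed no pot moved, and I handed the job in at about 12 s with the arm clear of everything.

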